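# Turn the revolving fittings tray to bring the elbow to the pick chute

## Robot

A 6-joint arm with a two-finger parallel gripper is mounted at the origin on the work surface. World frame = base frame: x ahead of the robot, y to its left, z up, the work surface at z = 0. Lengths are in m, angles in rad, forces in N, time in s.
With the tool pointing down it reaches from about 0.275 to 0.975 m from the base axis. Payload 8.4 kg.
Tool frame: the origin (TCP) lies at the centre of the arm's flange, where the gripper is bolted on; the fingertips stand 190 mm ahead of it and the grasp point (between the pads) lies 171 mm ahead of it (robot.finger_overhang is the distance from the TCP to the fingertips, in m); z points along the fingers, y is the line along which they close (so a half turn about z gives the same grasp; the last joint's range is limited). The gripper opens to 92 mm and grips with 3 to 60 N. Pads are 20 mm wide; open, the fingers measure 128 mm over their backs; the gripper's body (75 mm by 189 mm) begins 69 mm behind the grasp point.
Start: joints at [-1.24, 0.353, 1.633, -0, 1.155, -0.002], TCP at [0.204, -0.591, 0.405] pointing down, gripper open.
Joint ranges: [-2.63, 2.63], [-0.92, 2.1], [0.06, 2.66], [-1.3, 4.44], [0, 2.69], [-3.02, 3.02]. Speed limits (rad/s): [2.22, 2.22, 2.79, 3.14, 3.14, 3.14].

## Interface

Orientations are given as a unit quaternion [x, y, z, w].
In Python, from station import robot, kin, readout, eyes, workorder gives the robot as it stands. Calls block until the motion is done:
- robot.move_ptp(position, orientation): joint-space move of the TCP to a pose.
- robot.line_to(position, orientation=None, vel=0.15): straight line of the TCP; orientation=None keeps the orientation; vel is the mean speed in m/s.
- robot.set_joints(angles): joint-space move.
- robot.open_gripper() and robot.clamp(grip_force=None): open the fingers fully, or close them until they stop; grip_force is the grip in N (None keeps the last).
- robot.dwell(seconds).
- kin.solve_ik(position, orientation): joint angles nearest the present ones, or None.
- readout.sense(): the state.
- eyes.camera(name): name is "scene" or "top" or "wrist"; returns a dict with "color" (384x512x3 uint8, red, green, blue), "depth" (384x512 float32, m along the optical axis (not along the pixel's ray), 0 where there is no reading), "fx", "fy", "cx", "cy" (pixels), "k1" (the pictures are not rectified: a ray, as slopes to the right and down, at radius r is drawn at 1 + k1 r^2 times it, then the intrinsics apply), "R" (3x3) and "t" (3): a world point X has camera coordinates R X + t. Camera axes: x right, y down, z forward; pixel columns grow to the right and rows downward; lengths in m; the calibration is good to about 2 mm. A picture is of the moment at which its call begins.
A pose or a line that the arm cannot do raises robot.PlanningError and nothing moves.
- workorder.sign_off(): hands the job in; it is judged then, once.
The state is a dict: "time_s": time; "q": joint angles; "joint_velocities": joint speeds; "effort": joint torques, N m; "ee_pos": TCP position; "tool_rot": TCP orientation; "ft_force": force on the tool from outside, world axes, zero at the start; "torque": the same for the moment, N m; "width": opening from 0.0 (shut) to 1.0 (fully open); "grip_force": force on a finger pad.
Only numpy, scipy, OpenCV 4.12 (cv2) and the standard library are available. Lean on these libraries where they do the work, as an engineer would, in place of code of your own. Each camera call takes 0.05 s, during which the arm holds its last target. There are 200 camera calls.

## Task

On the stockroom bench stands a revolving tray with four bays of white pipe fittings. Turn the tray by one of its upright black posts until the bay with the elbow (the right-angle bend with two openings) stands in front of the pick chute, clicked into its stop, and let go. Do not touch the elbow itself: it rides in its bay.

Things in the scene. Friction and masses are not known exactly. Their poses are not given: they have to be found in the camera images.
- stand: Fixed base of the revolving tray: round dark steel plate 300 mm across, 12 mm thick, on the bench. Origin: centre of its underside, on the tray's vertical turning axis. Its -x axis points from there to the pick chute, an 84 mm wide aluminium scoop, 31 mm high, sticking out of the front of the base to 230 mm from the axis, roughly towards the robot.
- tray (a point): Tray floor centre, on the axis, 40 mm above the bench; turns with the tray. Grey dish 280 mm across, rim 58 mm above the bench; two crossing dividers (68 mm high) make four bays facing its x, y, -x, -y. Four upright round black posts, 22 mm thick, top 130 mm above the bench, stand 122 mm from the axis at 45, 135, 225, 315 degrees from its x. Fittings reach 85 mm above the bench.
- turntable (a joint): Tray angle about the stand's vertical axis, rad, counter-clockwise from above positive; 0 at the start (tray and stand axes parallel). A sprung detent clicks at -1.571, 0 and 1.571 (a quarter turn either way); about 4 N at a post takes it over the hump. Let go within 30 degrees of a click, the tray pulls itself in. Hard stops at 1.9 either way.
- elbow: White plastic elbow pipe fitting: right-angle bend with two openings (the tee beside it has three; the coupling and cap are straight and round). About 53 x 53 mm, 33 mm high, lying loose on the tray floor, at the start in the bay on the stand's +y or -y side, about 83 mm from the axis. Origin: middle of its underside.
There are look-alikes about, which are no part of the job. What is shaped like the elbow but green or purple is not meant.

How it is judged:
By the outcome, as a careful person would: the job done as asked, in the order asked, and still so for the second after the job is handed in, with the robot touching nothing.
It also fails if it takes over 32 s, if anything falls off the work surface, if the arm or the gripper's body presses on something with over 40 N, if the wrist force passes 120 N, or if a joint passes its speed limit or range.

## Working session

There is one attempt and no reset: what is moved stays moved. The work goes in short steps, each a Python script; the robot and the scene stay as the last script left them, time stands still between calls to the robot, and variables do not carry over. Pictures are saved under pics/ and viewed, at most 10 in all, crops included, and the job is handed in when it is done.

```bash
mkdir -p pics; cat > h.py <<'E'
import numpy as np, cv2
from station import robot, kin, readout, eyes, workorder
def cloud(c):
    h,w=c["depth"].shape
    u,v=np.meshgrid(np.arange(w),np.arange(h))
    K=np.array([[c["fx"],0,c["cx"]],[0,c["fy"],c["cy"]],[0,0,1.]])
    p=cv2.undistortPoints(np.stack([u,v],-1).reshape(-1,1,2).astype(np.float64),K,np.array([c["k1"],0,0,0,0.])).reshape(h,w,2)
    d=c["depth"]; P=np.dstack([p[...,0]*d,p[...,1]*d,d])
    X=(P-c["t"])@np.array(c["R"]); X[d==0]=np.nan
    return X
E
python3 - <<'E'
from h import *
for n in ("top","scene"):
    c=eyes.camera(n); cv2.imwrite(f"pics/{n}0.png",c["color"][...,::-1]); X=cloud(c)
    np.savez(f"{n}0.npz",X=X,color=c["color"])
    hsv=cv2.cvtColor(c["color"],cv2.COLOR_RGB2HSV)
    m=((hsv[...,2]<70)&(X[...,2]>.115)&(X[...,2]<.14)).astype(np.uint8)
    k,l,s,ce=cv2.connectedComponentsWithStats(m)
    for i in range(1,k):
        if s[i,4]>8: print(n,s[i,4],ce[i].round(),np.nanmedian(X[l==i],0).round(4))
print(readout.sense())
E
```

```text
top 150 [370.  81.] [ 0.7111 -0.135   0.1293]
top 137 [268. 103.] [0.6765 0.0312 0.1293]
top 161 [396. 182.] [ 0.5445 -0.1683  0.1296]
top 135 [291. 204.] [ 0.5111 -0.0029  0.1297]
scene 111 [214. 155.] [ 0.519  -0.0037  0.1276]
scene 146 [122. 196.] [ 0.5527 -0.1708  0.1282]
scene 160 [269. 221.] [0.6864 0.0292 0.1288]
scene 217 [166. 277.] [ 0.7201 -0.137   0.129 ]
{'time_s': 0.1, 'q': array([-1.24042811e+00,  3.53555999e-01,  1.63403173e+00,  1.34148248e-05,
        1.15518210e+00, -2.39431183e-03]), 'joint_velocities': array([ 2.48396173e-03,  3.02945379e-04, -3.92456490e-04,  2.24661408e-03,
       -7.38506354e-05,  1.55746860e-04]), 'effort': array([-2.19802873e-04, -5.94906306e+01, -3.34930193e+01,  6.99249445e-02,
        1.82280078e-02, -2.85453342e-05]), 'ee_pos': array([ 0.2041003 , -0.59052463,  0.40406492]), 'tool_rot': array([ 9.86190817e-01,  1.65611976e-01, -9.00362315e-05, -5.81693179e-04]), 'ft_force': array([ 0.36144572,  0.16131022, -0.17783816]), 'torque': array([-0.02777853,  0.04382533, -0.00584885]), 'grip_force': 0.0, 'width': 0.9987286129425396}
```

View pics/top0.png

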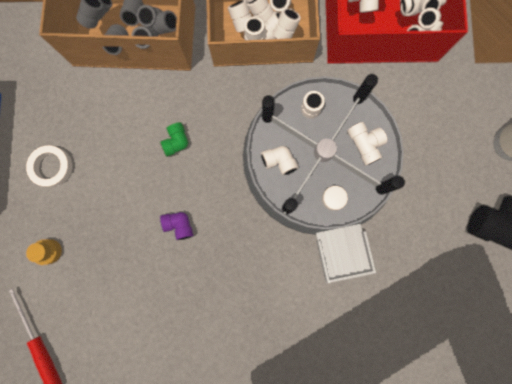

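View pics/scene0.png

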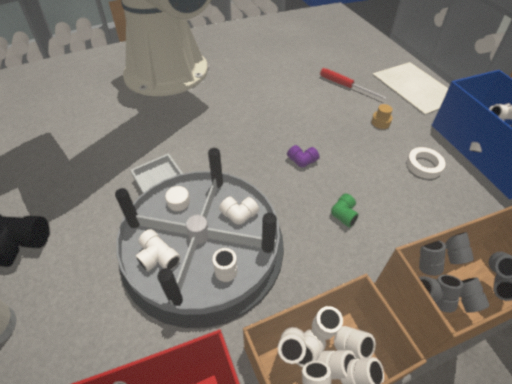

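The top view shows the white elbow at (279,160) in the left (+y) bay. The chute is at (345,253), on the robot's side, so the tray must turn +90° (counter-clockwise). I'll grip the near-left post at (291,204) and carry it around the front arc.

```bash
cat >> h.py <<'E'
from scipy.spatial.transform import Rotation as Ro
C=np.array([.615,-.070]); A0=np.radians(146.3); RAD=.122
def pose(a,z,r=RAD,C=C):
    e=np.array([np.cos(a),np.sin(a),0]); y=np.array([-np.sin(a),np.cos(a),0]); zz=np.array([0,0,-1.])
    return np.r_[C+r*e[:2],z], Ro.from_matrix(np.c_[np.cross(y,zz),y,zz]).as_quat()
E
python3 - <<'E'
from h import *
for n in("top","scene"):
    X=np.load(n+"0.npz")["X"]; col=np.load(n+"0.npz")["color"]
    m=((col.max(2)<75)&(X[...,2]>.127)&(X[...,2]<.14)).astype(np.uint8)
    k,l,s,ce=cv2.connectedComponentsWithStats(m)
    print(n,[((np.nanmin(X[l==i],0)+np.nanmax(X[l==i],0))[:2]/2).round(4) for i in range(1,k) if s[i,4]>8])
for d in range(0,91,15):
    q=kin.solve_ik(*pose(A0+np.radians(d),.29)); print(d,None if q is None else np.round(q,2))
robot.move_ptp(*pose(A0,.36))
c=eyes.camera("wrist"); cv2.imwrite("pics/w0.png",c["color"][...,::-1])
s=readout.sense(); print(s["time_s"],s["ee_pos"],s["q"].round(2),s["ft_force"])
E
```

```text
top [array([ 0.7137, -0.1372]), array([0.6793, 0.0304]), array([ 0.5457, -0.1706]), array([ 0.5112, -0.0032])]
scene [array([ 0.5149, -0.0036]), array([ 0.5481, -0.1709]), array([0.6823, 0.03  ]), array([ 0.7159, -0.137 ])]
0 [-0.01  0.33  1.97 -0.    0.84  2.15]
15 [-0.06  0.31  2.   -0.    0.83  1.83]
30 [-0.13  0.31  2.   -0.    0.83  1.51]
45 [-0.19  0.32  1.99 -0.    0.84  1.18]
60 [-0.24  0.34  1.95 -0.    0.85  0.87]
75 [-0.28  0.37  1.9  -0.    0.87  0.57]
90 [-0.31  0.41  1.84 -0.    0.89  0.28]
2.525 [ 0.51360469 -0.00283298  0.36005126] [-0.01  0.23  1.91 -0.    1.    2.15] [ 0.99117504 -0.08944086 -0.08245077]
```

View pics/w0.png

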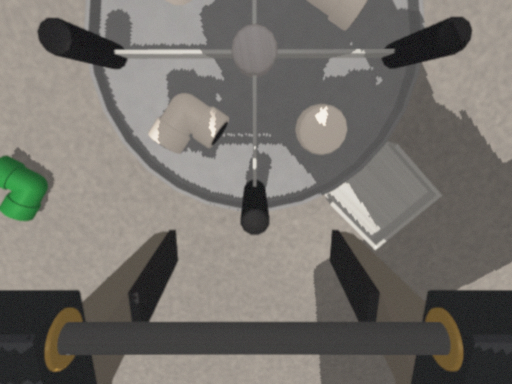

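The wrist view shows the post at (255,205), centred between the fingers. The elbow at (190,125) is clear of both. Next I lower, grip and turn.

```bash
python3 - <<'E'
from h import *
C=np.array([.614,-.0703])
robot.line_to(pose(A0,.29,C=C)[0],vel=.1)
robot.clamp(grip_force=12)
s=readout.sense(); print(s["time_s"],s["width"],s["grip_force"],s["ft_force"].round(1))
if .1<s["width"]<.4:
    for d in range(15,91,15):
        p,o=pose(A0+np.radians(d),.29,C=C)
        robot.line_to(p,o,vel=.06)
        s=readout.sense(); print(d,s["time_s"],s["width"],s["ft_force"].round(1))
c=eyes.camera("top"); cv2.imwrite("pics/t1.png",c["color"][...,::-1])
E
```

```text
4.4333 0.23645408840641624 11.999992579221725 [-0.  -1.1 -0.4]
15 5.1167 0.23636886614814845 [ 0.2  1.  -1.8]
30 5.8 0.2362779563708802 [-0.6  1.5 -1.2]
45 6.4833 0.23837413037727984 [ 0.3 -1.  -1.1]
60 7.1667 0.23624611199536635 [ 1.4 -1.5 -3.8]
75 7.85 0.24078649179686396 [ 1.3 -2.2 -1.5]
90 8.5333 0.2371267884905321 [-0.1  0.3 -0.6]
```

View pics/t1.png

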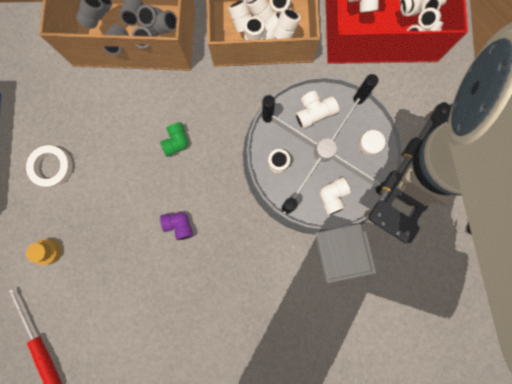

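The elbow is now at (335,195), in front of the chute at (345,253). Next I let go, lift away and check.

```bash
python3 - <<'E'
from h import *
robot.dwell(.3); robot.open_gripper(); robot.dwell(.3)
p=readout.sense()["ee_pos"]; robot.line_to([p[0],p[1],.40],vel=.12)
robot.set_joints([-1.24,.353,1.633,0,1.155,0]); robot.dwell(.5)
c=eyes.camera("top"); cv2.imwrite("pics/t2.png",c["color"][...,::-1]); X=cloud(c)
m=((c["color"].max(2)<75)&(X[...,2]>.127)&(X[...,2]<.14)).astype(np.uint8)
k,l,s,ce=cv2.connectedComponentsWithStats(m)
print([((np.nanmin(X[l==i],0)+np.nanmax(X[l==i],0))[:2]/2).round(4) for i in range(1,k) if s[i,4]>8])
print(readout.sense()["time_s"])
E
```

```text
[array([ 0.713 , -0.1373]), array([0.6791, 0.0303]), array([ 0.5448, -0.1702]), array([ 0.5121, -0.0031])]
13.8583
```

View pics/t2.png

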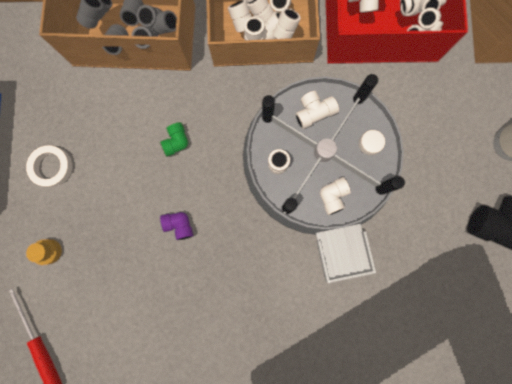

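The elbow at (335,195) stands in front of the chute. The posts are within 1 mm of the stop positions, and the arm is clear.

```bash
python3 -c "
from h import *
print(workorder.sign_off())"
```

```text
the job is handed in; nothing more can be done
None
```

I turned the tray a quarter turn counter-clockwise by one post, so the elbow's bay now stands at the pick chute, settled within 1 mm of the stop; I let go, moved the arm clear and handed the job in at about 14 s, with no verdict returned.

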